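# Centre the wobbly egg cup on its saucer

### The job

Two boiled eggs are ready to go out on the wooden board, but one egg cup has been set down off-centre on its saucer. With light taps of the closed fingertips or the outside of the fingers against the cup, nudge it gently into the middle of its saucer. Do not take it between the fingers or lift it, do not tip it or upset its egg, and leave the saucer, the other egg cup and everything else where they are.

Things in the scene. Friction and masses are not known exactly. Their poses are not given: they have to be found in the camera images.
- eggcup_a: the egg cup that stands off-centre: white glazed footed cup with a blue line under the rim, 50 mm high, about 85 g. Origin: centre of the underside of its foot; z up its axis. Foot 41 mm across (stands on a ring 35 mm across), stem 17 to 20 mm, bowl 49 mm across at its widest, 46 mm at the rim. At the start its axis is 20 to 33 mm from the saucer's centre, in any direction
- eggcup_a_belly (a point): on the axis of that cup, level with the widest part of its bowl (49 mm across), 37 mm above its underside: what an upright finger meets first. Pushed here slowly (some 20 to 30 mm/s) the cup slides easily and stops when the finger stops; pushed higher, on the egg, or hit fast, it rocks and tips, for it is top-heavy
- egg_a_center (a point): the brown boiled egg sitting loose in that cup, blunt end down, 42 mm across and 54 mm long; the point is on its axis at its widest part, 21 mm above its lower end, and stands 59 mm above the cup's underside (the egg's top stands 92 mm above the cup's underside)
- eggcup_a_rim (a point): centre of the mouth of the off-centre egg cup, 50 mm above its underside
- saucer_a: the saucer under that cup, loose, about 200 g: white, round, 150 mm across, blue rim band, flat floor 106 mm across with a thin blue ring, 60 mm across, printed round the middle. Origin: centre of the underside; floor 6 mm above it, rim 16 mm above it. It lies on the wooden board (300 x 460 mm, 15 mm thick), so its origin is 15 mm above the work surface
- eggcup_b: the other egg cup, the same in shape and colour, already in the middle of its saucer; leave alone. Origin: centre of the underside of its foot
- egg_b_center (a point): egg in the other cup, as for egg_a_center; leave alone
- saucer_b: saucer under the other cup, the same as saucer_a; leave alone. Origin: centre of the underside
- teaspoon: steel teaspoon 134 mm long lying on the board near its robot-side edge, along its own x; leave alone. Origin: underside, mid-length
- pepper_shaker: glass pepper shaker with steel cap, 40 mm across, 74 mm high, standing on the board beyond the gap between the saucers; leave alone. Origin: centre of the underside
- toast_plate: white plate 170 mm across with two toast sandwiches, 43 mm high in all, left of the board; leave alone. Origin: centre of the underside
- coffee_cup: white and green coffee cup on its saucer, 144 mm across, 66 mm high, right of the board; leave alone. Origin: centre of the underside
- glass_mug: clear glass mug, 76 mm across, 98 mm high, left of the board, farther away than the plate; leave alone. Origin: centre of the underside
- soy_bottle: dark soy sauce bottle with red cap, 56 mm across, 107 mm high, right of the board, farther away; leave alone. Origin: centre of the underside
Mind the look-alikes: they are no part of the job. What is shaped like the eggcup_a but turquoise or yellow is not meant.

How it is judged:
At the end, for the whole second after the job is handed in: the egg cup stands upright and at rest on the floor of its saucer, its axis within 7 mm of the saucer's centre, its egg still seated in it (within 14 mm of the rim's centre), and the saucer within 12 mm of where it was (horizontal distance between eggcup_a and saucer_a below 0.007 m and angle between eggcup_a's own z axis and vertical below 0.06 rad and z of eggcup_a in the frame of saucer_a between 0.004 and 0.008 m and distance between egg_a_center and eggcup_a_rim below 0.014 m and distance of saucer_a from where it was at the start of the episode below 0.012 m and linear speed of eggcup_a below 0.01 m/s); the robot touches nothing.
It fails at once if the egg cup or its egg is taken between the fingers or pressed from above (horizontal distance between the grasp point and eggcup_a below 0.018 m and height (world z) of the grasp point below 0.12 m and (contact force between the fingers and eggcup_a above 0.1 N or contact force between the fingers and egg_a above 0.1 N)).
It fails at once if the egg cup is lifted (more than 12 mm off its saucer) or tipped more than 20 degrees, or its egg comes out of its seat (z of eggcup_a in the frame of saucer_a above 0.018 m or angle between eggcup_a's own z axis and vertical above 0.35 rad or distance between egg_a_center and eggcup_a_rim above 0.022 m).
It fails at once if the egg cup is hit hard or pressed with more than 10 N, or sent sliding faster than 0.25 m/s (contact force between the fingers and eggcup_a above 10 N or linear speed of eggcup_a above 0.25 m/s).
It fails at once if a saucer is shoved more than 12 mm, or the other egg cup or its egg is moved more than 12 mm (distance of any of saucer_a, eggcup_b, egg_b_center, saucer_b from where it was at the start of the episode above 0.012 m).
It fails at once if another thing on the worktop is moved more than 20 mm (distance of any of teaspoon, pepper_shaker, toast_plate, coffee_cup, glass_mug, soy_bottle from where it was at the start of the episode above 0.02 m).
It also fails if it takes over 48 s, if anything falls off the work surface, if the arm or the gripper's body presses on something with over 40 N, if the wrist force passes 120 N, or if a joint passes its speed limit or range.

### The arm

A 6-joint arm with a two-finger parallel gripper is mounted at the origin on the work surface. World frame = base frame: x ahead of the robot, y to its left, z up, the work surface at z = 0. Lengths are in m, angles in rad, forces in N, time in s.
With the tool pointing down it reaches from about 0.3 to 0.775 m from the base axis. Payload 14.6 kg.
Tool frame: the origin (TCP) lies between the finger pads; the fingertips stand 19 mm ahead of it and the grasp point (between the pads) is the TCP; z points along the fingers, y is the direction in which the jaws open and shut (so a half turn about z gives the same grasp; the last joint's range is limited). The gripper opens to 94 mm and grips with 3 to 60 N. Pads are 16 mm wide; open, the fingers measure 119 mm over their backs; the gripper's body (75 mm by 177 mm) begins 78 mm behind the grasp point.
Start: joints at [-1.298, 0.3, 1.521, -0, 1.321, -0.067], TCP at [0.183, -0.519, 0.224] pointing down, gripper open.
Joint ranges: [-3.03, 3.03], [-0.79, 2.21], [0.23, 2.52], [-1.04, 4.18], [0, 3.07], [-2.55, 2.55]. Speed limits (rad/s): [2.22, 2.22, 2.57, 3.14, 3.14, 3.14].

### API

Orientations are given as [roll, pitch, yaw] about the fixed x, y, z axes, in that order (R = Rz(yaw) Ry(pitch) Rx(roll)).
In Python, from station import telemetry, vision, ctrl gives the robot as it stands. The module is installed in compiled form; this text tells all that it offers.
- The arm moves only by the shell command python3 -m creep 'ROWS' [FORCE]. ROWS is JSON, a list of rows, each a list of 3 entries, a list of its own where there are three numbers: the shift along the tool's x, y, z in units of 50 mm (1.0 is 50 mm), then the turn about the tool's z in units of 8 degrees (1.0 is 8 degrees), then the opening, from 0 (shut) to 1 (fully open). In form: [[[tx, ty, tz], twist, gripper], ...]. A call has 1 to 12 rows; each row is the pose to reach, as a shift and turn from the pose commanded when the call began, along the tool's axes at that moment; what a row does not reach only later rows make up. A row lasts 1/10 s, in which the tool goes at most 50 mm and 8.59 degrees, less where a joint would pass 70% of its speed; a pose out of reach is approached as far as the arm can. A call with a gripper value outside its range is refused whole. The fingers move at their own pace and stop on an object; FORCE is the grip in N (left out, the last holds). Time passes only in rows, so rows that repeat a pose let the fingers close. It gives the time, the measured TCP pose, the force and the opening at its end, in the units of the state.
- telemetry.get_obs(): the state, without advancing time (a new reading comes with each control period).
- vision.camera(name): name is "side" or "top"; returns a dict with "img" (480x640x3 uint8, red, green, blue), "depth" (480x640 float32, m along the optical axis (not along the pixel's ray), 0 where there is no reading), "vertical_fov" (degrees; the focal length in pixels is half the picture's height over the tangent of half this angle, whatever the lens; pixels are square), "cx", "cy" (the principal point, pixels), "dist" ([k1, k2, p1, p2, k3] as OpenCV has them; the pictures are not rectified), "extrinsics" (4x4, takes a point from camera to world coordinates). Camera axes: x right, y down, z forward; pixel columns grow to the right and rows downward; lengths in m; the calibration is good to about 2 mm. A picture is of the moment at which its call begins.
- ctrl.hand_in(): hands the job in, once; it reports no verdict.
The state is a dict: "time_s": time; "qpos": joint angles; "joint_vel": joint speeds; "tau": joint torques, N m; "ee_pos": TCP position; "eef_rot": TCP orientation; "force": force on the tool from outside, world axes, zero at the start; "moment": the same for the moment, N m; "grip_width": finger opening in m.
Only numpy, scipy, OpenCV 4.12 (cv2) and the standard library are available. Lean on these libraries where they do the work, as an engineer would, in place of code of your own. Each camera call takes 0.05 s, during which the arm holds its last target.

## Working session

There is one attempt and no reset: what is moved stays moved. The work goes in short steps, Python scripts to look and compute and a shell command to move; the robot and the scene stay as the last step left them, time stands still between calls to the robot, and variables do not carry over. Pictures are saved under pics/ and viewed, and the job is handed in when it is done.

```bash
mkdir -p pics
cat > h.py <<'E'
import numpy as np, cv2
from station import telemetry, vision, ctrl
def cam(n):
    c=vision.camera(n); f=240/np.tan(np.radians(c["vertical_fov"])/2)
    c["K"]=np.array([[f,0,c["cx"]],[0,f,c["cy"]],[0,0,1.]]); c["D"]=np.array(c["dist"],float); c["E"]=np.array(c["extrinsics"]); return c
def ray(c,uv):
    p=cv2.undistortPoints(np.array(uv,float).reshape(-1,1,2),c["K"],c["D"]).reshape(-1,2)
    d=np.c_[p,np.ones(len(p))]@c["E"][:3,:3].T
    return c["E"][:3,3],d
def plane(c,uv,z):
    o,d=ray(c,uv); return o+d*((z-o[2])/d[:,2])[:,None]
def proj(c,P):
    T=np.linalg.inv(c["E"]); r,_=cv2.Rodrigues(T[:3,:3])
    return cv2.projectPoints(np.array(P,float).reshape(-1,1,3),r,T[:3,3],c["K"],c["D"])[0].reshape(-1,2)
def save(n,img): cv2.imwrite("pics/"+n,img[:,:,::-1])
E
python3 - <<'E'
from h import *
for n in("top","side"):
    c=cam(n); save(n+"0.png",c["img"]); print(n,c["E"].round(3).tolist(),c["vertical_fov"],c["dist"])
print(telemetry.get_obs())
E
```

```text
top [[-0.011, -0.997, 0.07, 0.451], [-1.0, 0.01, -0.009, -0.006], [0.009, -0.07, -0.998, 1.441], [0.0, 0.0, 0.0, 1.0]] 46.836595212983084 [-0.14528891  0.          0.          0.          0.        ]
side [[-0.822, -0.379, 0.425, -0.035], [-0.569, 0.574, -0.589, 0.823], [-0.021, -0.726, -0.688, 1.061], [0.0, 0.0, 0.0, 1.0]] 43.98882129557706 [0.05711603 0.         0.         0.         0.        ]
{'time_s': 0.1, 'qpos': array([-1.29762770e+00,  3.00410433e-01,  1.52149954e+00, -3.07090807e-06,
        1.32073316e+00, -6.66006531e-02]), 'joint_vel': array([ 1.60311415e-03, -8.29607772e-05, -1.47306149e-03,  1.85559100e-04,
       -4.39332742e-04, -7.06694344e-04]), 'tau': array([ 9.18320220e-04, -5.32643759e+01, -3.53284085e+01,  7.08856224e-02,
        2.34815438e-02, -6.51190044e-05]), 'ee_pos': array([ 0.18323578, -0.51834932,  0.2239541 ]), 'eef_rot': array([-3.14054431e+00, -6.69426178e-05,  3.39770006e-01]), 'force': array([ 1.47616219, -0.31169547,  0.30131181]), 'moment': array([-0.04939302,  0.02789761,  0.06831284]), 'grip_width': 0.09436172716005292}
```

View pics/top0.png

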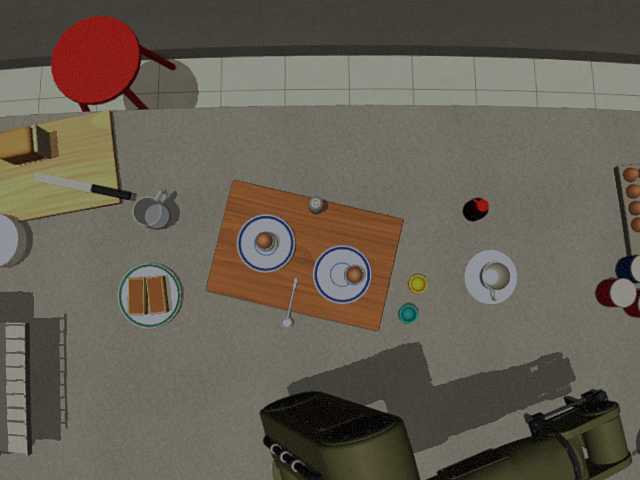

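View pics/side0.png

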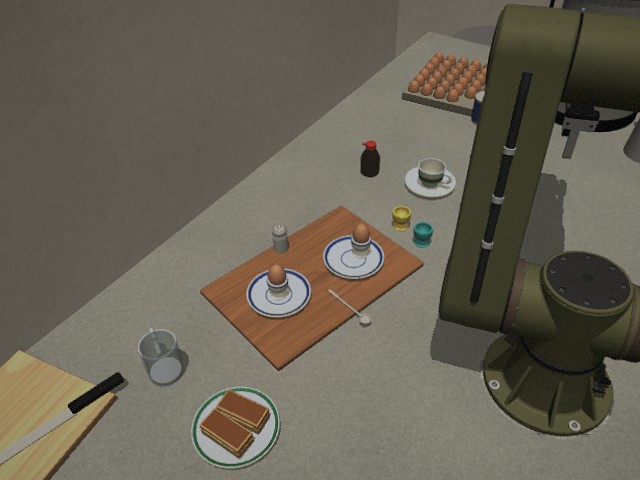

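The top view shows saucer A at about (343,274) with its cup and egg towards (354,274). Saucer B is at (266,243) with its egg at (265,240). I'll measure both.

```bash
cat > m.py <<'E'
from h import *
def bluefit(c,ctr,z,tag):
    # blue rim band contour -> world circle
    img=c["img"]; hsv=cv2.cvtColor(img,cv2.COLOR_RGB2HSV)
    m=cv2.inRange(hsv,(100,70,30),(135,255,255))
    v,u=np.nonzero(m); P=plane(c,np.c_[u,v],z)[:,:2]
    r=np.hypot(*(P-ctr).T); s=(r>.062)&(r<.08)
    Q=P[s]
    for _ in range(5):
        A=np.c_[2*Q,np.ones(len(Q))]; x=np.linalg.lstsq(A,(Q**2).sum(1),rcond=None)[0]
        R=np.sqrt(x[2]+x[:2]@x[:2]); 
        r=np.hypot(*(P-x[:2]).T); Q=P[abs(r-R)<.005]
    return x[:2],R,len(Q)
def egg(c,ctrpx):
    hsv=cv2.cvtColor(c["img"],cv2.COLOR_RGB2HSV)
    m=cv2.inRange(hsv,(3,70,60),(15,190,255))
    n,l,st,ce=cv2.connectedComponentsWithStats(m)
    # 
    k=[i for i in range(1,n) if 40<st[i,4]<900 and np.hypot(*(ce[i]-ctrpx))<22]
    return [(ce[i].round(1).tolist(),st[i].tolist()) for i in k]
E
python3 - <<'E'
from m import *
for n,pa,pb in(("top",(343,274),(266,243)),("side",(353,257),(279,293))):
    c=cam(n)
    for t,p in(("A",pa),("B",pb)):
        z=.031
        ctr=plane(c,[p],z)[0,:2]
        print(n,t,ctr.round(4),bluefit(c,ctr,z,t),egg(c,np.array(p)))
        a=np.array(p); im=c["img"][a[1]-50:a[1]+45,a[0]-50:a[0]+50]
        globals().setdefault("L",[]).append(cv2.resize(im,(400,300) if 0 else (400,300),interpolation=cv2.INTER_CUBIC))
save("z0.png",np.vstack([np.hstack(L[:2]),np.hstack(L[2:])]))
E
```

```text
top A [ 0.5036 -0.0651] (array([ 0.50394988, -0.0619913 ]), np.float64(0.06756688510520618), 389) [([353.9, 274.3], [346, 267, 17, 16, 193])]
top B [0.5849 0.1308] (array([0.58543897, 0.13240619]), np.float64(0.06745399369509787), 384) [([264.2, 240.2], [256, 233, 17, 16, 192])]
side A [ 0.5009 -0.0578] (array([ 0.50262806, -0.0611147 ]), np.float64(0.06742018337519483), 195) []
side B [0.5804 0.1359] (array([0.58440963, 0.13315289]), np.float64(0.06741425371212081), 259) []
```

View pics/z0.png

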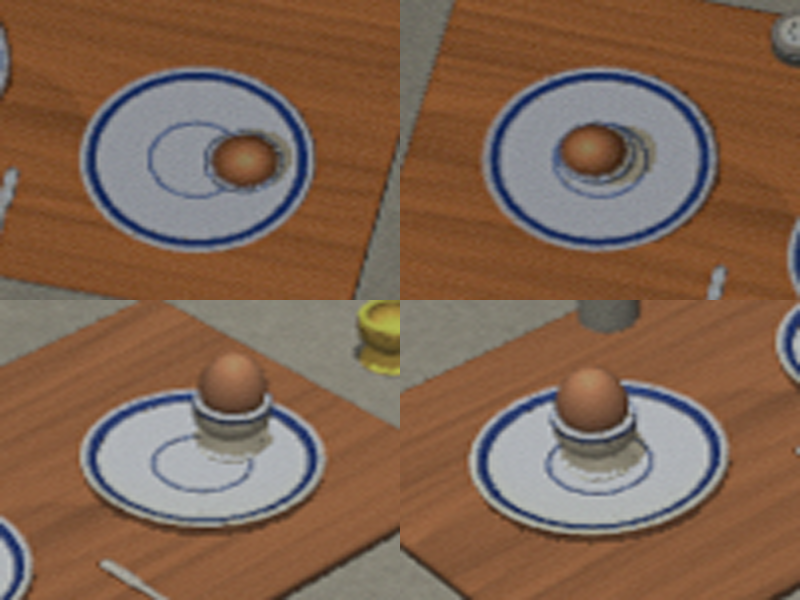

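```bash
cat > e.py <<'E'
from m import *
def eggs(show=False):
    out={}
    c=cam("top")
    for t,p in(("A",(354,274)),("B",(264,240))):
        k=egg(c,np.array(p))
        out["top"+t]=plane(c,[k[0][0]],.085)[0,:2] if k else None
    return c,out
if __name__=="__main__":
    c,o=eggs(); print(o)
    s=cam("side"); hsv=cv2.cvtColor(s["img"],cv2.COLOR_RGB2HSV)
    for p in((361,233),(277,273),(340,215)): print(p,hsv[p[1],p[0]])
    # top depth
    for p in((354,274),(264,240)): print(c["depth"][p[1],p[0]])
    # depth cloud, egg + cup from both cams
    for n,q in(("top",c),("side",s)):
        vv,uu=np.mgrid[200:320,230:420]; d=q["depth"][200:320,230:420].ravel(); uv=np.c_[uu.ravel(),vv.ravel()][d>0]; d=d[d>0]
        o_,r=ray(q,uv); P=o_+r*d[:,None]
        for t,ce in(("A",(.503,-.0865)),("B",(.585,.1325))):
            sel=(np.hypot(*(P[:,:2]-ce).T)<.035)&(P[:,2]>.075)
            Q=P[sel]; 
            # sphere-ish fit of egg upper half: x,y via lstsq
            A=np.c_[2*Q,np.ones(len(Q))]; x=np.linalg.lstsq(A,(Q**2).sum(1),rcond=None)[0]
            print(n,t,len(Q),x[:3].round(4),np.sqrt(x[3]+x[:3]@x[:3]).round(4),Q[:,2].max())
E
python3 e.py
```

```text
{'topA': array([ 0.50034097, -0.0895169 ]), 'topB': array([0.58651945, 0.13025018])}
(361, 233) [ 12 131 148]
(277, 273) [ 12 131 154]
(340, 215) [ 13 142 142]
1.3300488
1.3351357
top A 230 [ 0.4993 -0.0884  0.0921] 0.0196 0.11877563436862548
top B 224 [0.5862 0.1312 0.0919] 0.0194 0.11485978565182631
side A 248 [ 0.4998 -0.0871  0.0903] 0.0197 0.11443709208663633
side B 290 [0.586  0.1325 0.0899] 0.0198 0.11536755104167584
```

Cup A stands at about (0.4995, -0.0877) and its saucer's centre is at (0.5033, -0.0615). So the push is about 26 mm, nearly along +y. I'll move over the -y side with the fingers shut.

```bash
python3 -m creep '[[[0.4,-0.24,0],0.17,0],[[1.1,-0.66,0],0.46,0],[[1.9,-1.15,0],0.8,0],[[2.7,-1.63,0],1.13,0],[[3.5,-2.11,0],1.47,0],[[4.3,-2.6,0],1.8,0],[[5.1,-3.08,0],2.14,0],[[5.9,-3.56,0],2.47,0],[[6.7,-4.04,0],2.81,0],[[7.5,-4.53,0],3.14,0],[[8.1,-4.89,0],3.39,0],[[8.3,-5.01,0],3.475,0]]' 20; python3 -m creep '[[[0,0,0],0,0],[[0,0,0],0,0]]'
```

```text
time_s: 1.5
ee_pos: [0.4925, -0.1415, 0.2243]
eef_rot: [-3.141, 0.0, -0.144]
force: [-0.0, -0.7, -0.1]
grip_width: 0.0019
time_s: 1.7
ee_pos: [0.4908, -0.1443, 0.2243]
eef_rot: [3.142, 0.0, -0.145]
force: [-0.1, -0.4, 0.1]
grip_width: 0.0003
```

```bash
python3 -m creep '[[[0,0,0.2],0,0],[[0,0,0.6],0,0],[[0,0,1.0],0,0],[[0,0,1.4],0,0],[[0,0,1.8],0,0],[[0,0,2.2],0,0],[[0,0,2.5],0,0],[[0,0,2.8],0,0],[[0,0,3.0],0,0],[[0,0,3.15],0,0],[[0,0,3.2],0,0],[[0,0,3.2],0,0]]'
python3 - <<'E'
from m import *
c=cam("side"); save("s1.png",cv2.resize(c["img"][150:330,250:490],(800,600),interpolation=cv2.INTER_CUBIC))
o=telemetry.get_obs(); print(o["ee_pos"],o["force"])
c=cam("top"); save("t1.png",cv2.resize(c["img"][180:360,240:480],(800,600),interpolation=cv2.INTER_CUBIC))
E
```

```text
time_s: 2.9
ee_pos: [0.491, -0.1442, 0.0644]
eef_rot: [-3.142, 0.0, -0.146]
force: [0.3, 0.7, -0.0]
grip_width: 0.0003
[ 0.49120618 -0.14418924  0.06475756] [-0.71034326  0.82937995 -0.19645023]
```

View pics/s1.png

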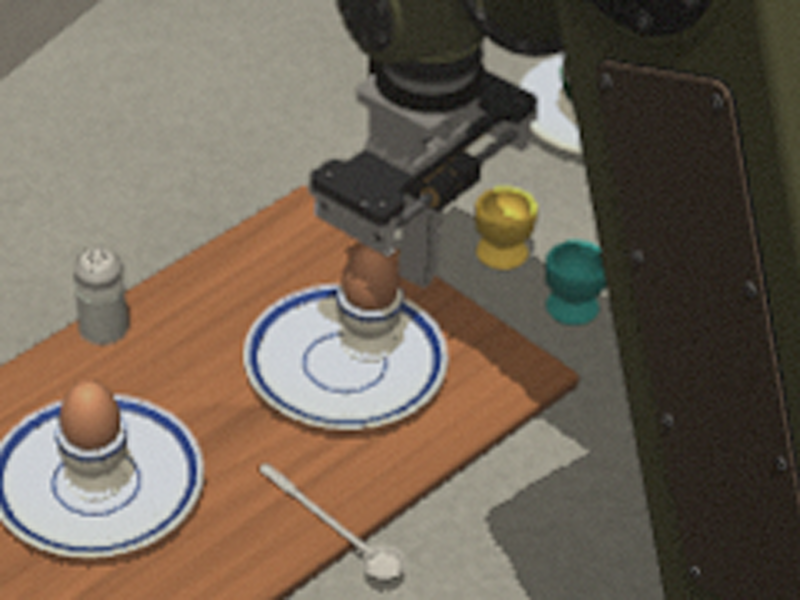

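View pics/t1.png

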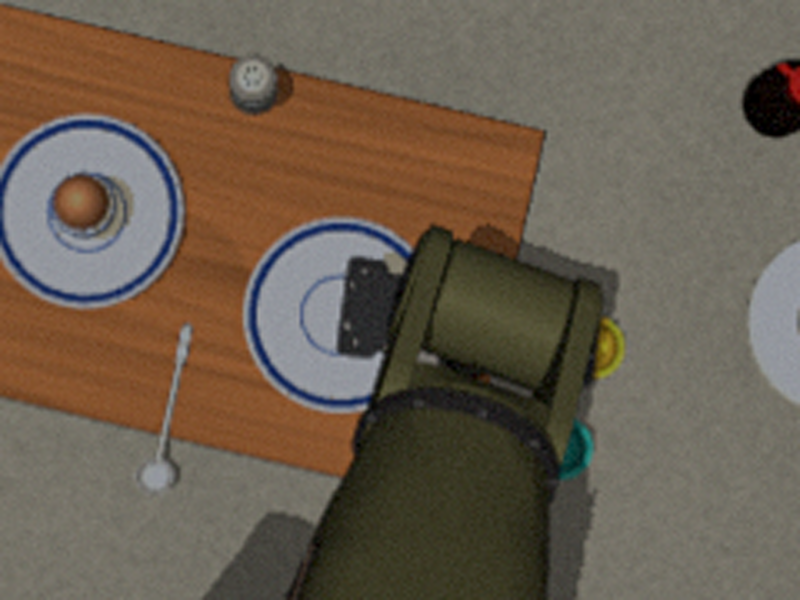

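The tool is about 20 mm short of the cup and its body clears the egg. I'll creep in slowly now.

```bash
python3 -m creep '[[[0,-0.05,0],0,0],[[0,-0.1,0],0,0],[[0,-0.15,0],0,0],[[0,-0.2,0],0,0],[[0,-0.25,0],0,0],[[0,-0.29,0],0,0],[[0,-0.33,0],0,0],[[0,-0.37,0],0,0],[[0,-0.41,0],0,0],[[0,-0.45,0],0,0],[[0,-0.49,0],0,0],[[0,-0.52,0],0,0]]'
cat > s.py <<'E'
import sys; from m import *
c=cam("side"); save(sys.argv[1],cv2.resize(c["img"][195:315,290:450],(800,600),interpolation=cv2.INTER_CUBIC))
o=telemetry.get_obs(); print(o["ee_pos"],o["force"])
ctr=np.array((.503,-.061)); print("saucer side",bluefit(c,ctr,.031,"A"))
# side cup/egg: depth cloud of egg
vv,uu=np.mgrid[195:315,250:430]; d=c["depth"][195:315,250:430].ravel(); col=c["img"][195:315,250:430].reshape(-1,3)
h=cv2.cvtColor(col[None],cv2.COLOR_RGB2HSV)[0]
k=(d>0)&(h[:,0]>5)&(h[:,0]<16)&(h[:,1]>90); uv=np.c_[uu.ravel(),vv.ravel()][k]; o_,r=ray(c,uv); P=o_+r*d[k][:,None]
for t,ce in(("A",(.502,-.075)),("B",(.585,.1325))):
    Q=P[(np.hypot(*(P[:,:2]-ce).T)<.045)&(P[:,2]>.076)&(P[:,2]<.118)]
    for _ in range(3):
        A=np.c_[2*Q,np.ones(len(Q))]; x=np.linalg.lstsq(A,(Q**2).sum(1),rcond=None)[0]; R=np.sqrt(x[3]+x[:3]@x[:3])
        Q=Q[abs(np.linalg.norm(Q-x[:3],axis=1)-R)<.005]
    print("egg",t,len(Q),x[:3].round(4),R.round(4))
E
python3 s.py s2.png
```

```text
time_s: 4.2
ee_pos: [0.4949, -0.1182, 0.0645]
eef_rot: [3.142, -0.0, -0.145]
force: [-0.4, 0.0, 0.3]
grip_width: 0.0002
[ 0.49489196 -0.11800544  0.06444708] [0.49402165 0.44862718 0.16447682]
saucer side (array([ 0.50265189, -0.06115491]), np.float64(0.06746311777997571), 189)
egg A 178 [ 0.5002 -0.0797  0.0905] 0.0186
egg B 255 [0.5865 0.1322 0.0908] 0.0194
```

View pics/s2.png

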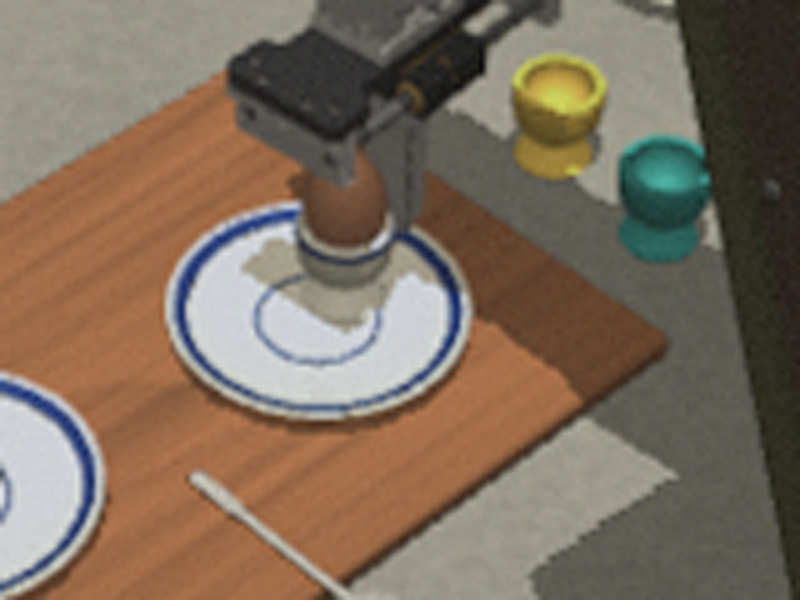

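The cup slides with the finger and stays upright, and the saucer hasn't moved. I'll keep going.

```bash
python3 -m creep '[[[0,-0.03,0],0,0],[[0,-0.07,0],0,0],[[0,-0.11,0],0,0],[[0,-0.15,0],0,0],[[0,-0.19,0],0,0],[[0,-0.23,0],0,0],[[0,-0.26,0],0,0],[[0,-0.28,0],0,0],[[0,-0.29,0],0,0],[[0,-0.29,0],0,0]]'
python3 s.py s3.png
```

```text
time_s: 5.25
ee_pos: [0.4969, -0.1039, 0.0644]
eef_rot: [-3.142, 0.0, -0.145]
force: [-0.0, -0.3, -0.1]
grip_width: 0.0001
[ 0.49689911 -0.10393292  0.06438678] [0.29123334 0.29500676 0.7982189 ]
saucer side (array([ 0.50263961, -0.06115574]), np.float64(0.06748481465584145), 184)
egg A 186 [ 0.5032 -0.0666  0.0892] 0.0192
egg B 257 [0.5859 0.1325 0.091 ] 0.0193
```

View pics/s3.png

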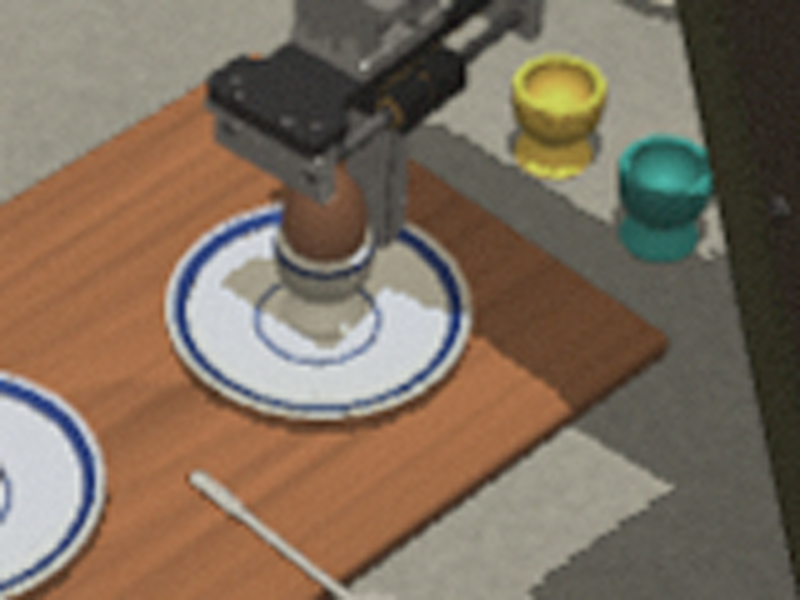

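```bash
python3 -m creep '[[[0,-0.03,0],0,0],[[0,-0.06,0],0,0],[[0,-0.09,0],0,0],[[0,-0.11,0],0,0],[[0,-0.11,0],0,0],[[0,-0.11,0],0,0],[[0,-0.06,0],0,0],[[0,0.05,0],0,0],[[0,0.2,0],0,0],[[0,0.4,0],0,0],[[0,0.7,0],0,0],[[0,1.0,0],0,0]]'
python3 -m creep '[[[0,0,0],0,0],[[0,0,-0.4],0,0],[[0,0,-1],0,0],[[0,0,-1.6],0,0],[[0,0,-2.2],0,0],[[0,0,-2.8],0,0],[[0,0.5,-3.2],0,0],[[0,1.2,-3.2],0,0],[[0,1.9,-3.2],0,0],[[0,2.6,-3.2],0,0],[[0,3,-3.2],0,0],[[0,3,-3.2],0,0]]'
python3 s.py s4.png
python3 - <<'E'
from m import *
c=cam("top"); save("t4.png",cv2.resize(c["img"][180:360,240:480],(800,600),interpolation=cv2.INTER_CUBIC))
for t,p,ep,ce in(("A",(343,274),(343,270),(.503,-.062)),("B",(266,243),(264,240),(.585,.1325))):
    s=bluefit(c,np.array(ce),.031,t); k=egg(c,np.array(ep)); e=plane(c,[k[0][0]],.085)[0,:2] if k else None
    print(t,s,k,e)
E
```

```text
time_s: 6.5
ee_pos: [0.4895, -0.1549, 0.0645]
eef_rot: [3.142, -0.0, -0.146]
force: [0.2, -0.1, -0.3]
grip_width: 0.0004
time_s: 7.7
ee_pos: [0.4673, -0.3038, 0.2241]
eef_rot: [-3.141, 0.0, -0.148]
force: [2.0, 0.4, -1.1]
grip_width: 0.0005
[ 0.46763368 -0.30239633  0.22410206] [ 0.44365887  0.99088168 -1.04146811]
saucer side (array([ 0.50266536, -0.06122018]), np.float64(0.06747248970859265), 204)
egg A 231 [ 0.5047 -0.0614  0.09  ] 0.0194
egg B 256 [0.5861 0.1324 0.0904] 0.0195
A (array([ 0.50393396, -0.06195667]), np.float64(0.06758197728152904), 387) [([343.3, 272.2], [336, 264, 16, 17, 191])] [ 0.5060164  -0.06359392]
B (array([0.58542305, 0.13238842]), np.float64(0.06745384775598427), 378) [([264.1, 240.2], [256, 233, 17, 16, 192])] [0.58676671 0.13024963]
```

View pics/s4.png

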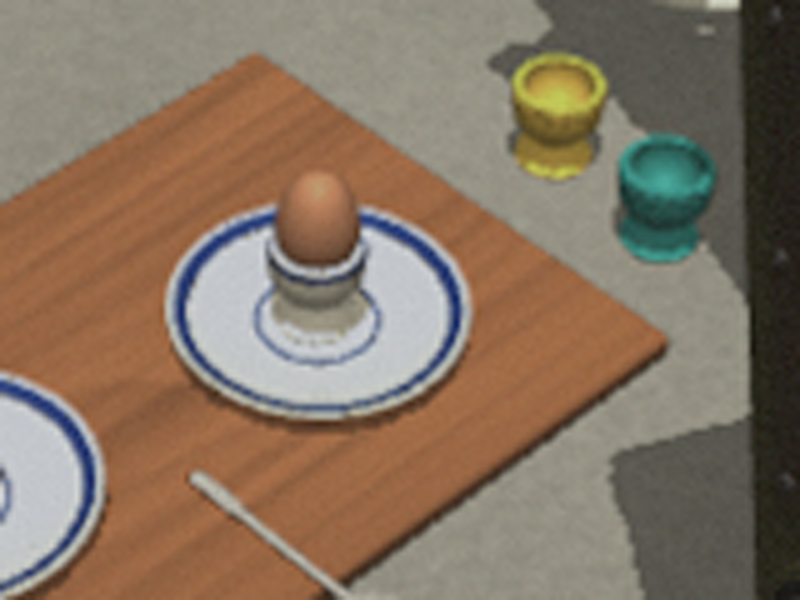

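View pics/t4.png

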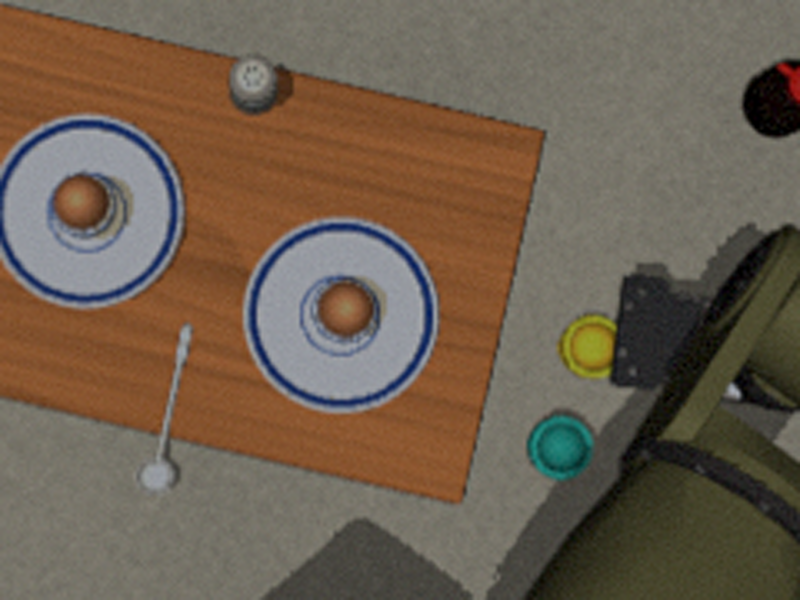

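The cup stands upright. Its offset from the saucer's centre matches cup B's to about 1 mm in both views, and neither saucer has moved. The arm is clear, so I'm handing in.

```bash
python3 -c "
from station import ctrl; print(ctrl.hand_in())"
```

```text
the job is handed in; nothing more can be done
None
```

I nudged the off-centre egg cup about 26 mm into the middle of its saucer. I did it with the backs of the shut fingers, in three slow pushes at belly height (about 20 mm/s). Then I backed off, lifted the arm clear and handed in at about 8 s. The hand-in gave no verdict.

- **Centring:** the last pictures show egg A 2.0 mm (side view) and 2.6 mm (top view) from its saucer's measured centre. Egg B, in the cup already centred, shows nearly the same offset (1.8 and 2.5 mm), so most of that is camera bias. Against cup B, cup A is about 1 mm off centre.
- **Egg and cup:** both look upright and the egg is seated. I judged this from the pictures and the egg's fitted position, and did not measure the cup's tilt.
- **Saucers:** both measured within about 0.1 mm of where they started.
- **Everything else:** egg B measured where it was. The spoon, pepper shaker and look-alike cups appear unmoved in the pictures; I did not measure them or the plate, mug, coffee cup and soy bottle.

The two cameras disagreed by 1 to 2 mm on absolute positions, which is within the stated calibration. No check failed.

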